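Close the jar row with a twist-lock post

ROBOT

A 6-joint arm with a two-finger parallel gripper is mounted at the origin on a cart in front of the work surface, level with it; the furniture and walls round the work are solid. World frame = base frame: x ahead of the robot, y to its left, z up, the work surface at z = 0. Lengths are in m, angles in rad, forces in N, time in s.
With the tool pointing down it reaches from about 0.25 to 0.85 m from the base axis. Payload 12.5 kg.
Tool frame: the origin (TCP) lies midway between the tips of the shut fingers; the grasp point (between the pads) lies 19 mm behind it; z points along the fingers, y is the line along which they close (so a half turn about z gives the same grasp; the last joint's range is limited). The gripper opens to 93 mm and grips with 3 to 60 N. Pads are 15 mm wide; open, the fingers measure 128 mm over their backs; the gripper's body (75 mm by 188 mm) begins 65 mm behind the grasp point.
Start: joints at [-1.293, 0.351, 1.652, -0, 1.139, -0.085], TCP at [0.195, -0.514, 0.219] pointing down, gripper open.
Joint ranges: [-2.75, 2.75], [-0.79, 2.1], [0.01, 2.65], [-1.57, 4.71], [0.07, 3.14], [-2.87, 2.87]. Speed limits (rad/s): [2.22, 2.22, 2.79, 3.14, 3.14, 3.14].

INTERFACE

Orientations are given as a unit quaternion [x, y, z, w].
In Python, from workcell import telemetry, eyes, job gives the robot as it stands.
- The arm moves only by the shell command python3 -m handwheel 'ROWS'. ROWS is JSON, a list of rows, each a list of 7 numbers: the shift along the tool's x, y, z in units of 30 mm (1.0 is 30 mm), then the turn, a rotation vector about the tool's x, y, z in degrees, then the opening, from 0 (shut) to 1 (fully open). In form: [[tx, ty, tz, wx, wy, wz, grip], ...]. A call has 1 to 10 rows; each row is the pose to reach, as a shift and turn from the pose commanded when the call began, along the tool's axes at that moment; what a row does not reach only later rows make up. A row lasts 1/8 s, in which the tool goes at most 62.5 mm and 10.7 degrees, less where a joint would pass 70% of its speed; a pose out of reach is approached as far as the arm can. A call with a gripper value outside its range is refused whole. The fingers move at their own pace and stop on an object; the grip force is fixed at half the most. Time passes only in rows, so rows that repeat a pose let the fingers close. It gives the time, the measured TCP pose, the force, the opening and the grip force at its end, in the units of the state.
- telemetry.sense(): the state, without advancing time (a new reading comes with each control period).
- eyes.camera(name): name is "scene" or "top"; returns a dict with "image" (420x560x3 uint8, red, green, blue), "intrinsics" (3x3 intrinsics, pixels), "world_from_camera" (4x4, takes a point from camera to world coordinates). Camera axes: x right, y up, looking along -z (the intrinsics and any distortion apply to the point x, -y, -z); pixel columns grow to the right and rows downward; lengths in m; the calibration is good to about 2 mm. A picture is of the moment at which its call begins. There is no depth.
- job.hand_in(): hands the job in; it is judged then, once.
The state is a dict: "t": time; "joints": joint angles; "dq": joint speeds; "joint_efforts": joint torques, N m; "ee_pos": TCP position; "eef_rot": TCP orientation; "force": force on the tool from outside, world axes, zero at the start; "torque": the same for the moment, N m; "gripper_width": opening from 0.0 (shut) to 1.0 (fully open); "gripper_force": force on a finger pad.
Only numpy, scipy, OpenCV 4.12 (cv2) and the standard library are available. Lean on these libraries where they do the work, as an engineer would, in place of code of your own. Each camera call takes 0.05 s, during which the arm holds its last target. There are 200 camera calls.

TASK

Take the spice jar that stands on the worktop and set it gently upright on the slotted jar rail, astride the slot and close beside the spice jar already there (less than 25 mm between them), on its side away from the end stop. Then drop the foot of the twist-lock post into the rail's slot on the open side of that jar, its collar less than 25 mm from it and resting on the rail, and twist it a quarter turn so that the foot locks crosswise under the lips of the slot. Leave both jars standing on the rail, the first one by the end stop, the post let go, and all other things where they are.

Things in the scene. Friction and masses are not known exactly. Their poses are not given: they have to be found in the camera images.
- rail: Aluminium jar rail fixed to the worktop: 286 mm long (its y axis), 84 wide (x), 32 high, black end caps. Origin: centre of its underside; z up. A T-slot runs along the middle of its top (x = 0) over the whole length. An upright plate 80 mm wide, the end stop, stands on its +y end up to 82 mm above the worktop, inner face at y = +128 mm. Jars stand on top, astride the slot.
- rail_slot (a point): Middle of the slot's mouth, at the height of the rail's top (32 mm above the worktop); axes as the rail's. The slot is 28 mm wide between edges rounded by 2.5 mm; its lips are 10 mm thick; below them the hollow is 66 mm wide, its floor 27 mm below the top.
- post: Twist-lock post, 170 mm tall, 0.25 kg, loose, standing on its foot. Origin: centre of the foot's underside; z up; x along the foot. Steel foot 60 mm long (x), 24 wide (y), 12 thick, ends rounded; neck 22 in diameter to z = 25 mm; collar 50 in diameter, z = 25 to 33; shaft 18 in diameter. The foot passes the slot only lengthwise; with the collar on the rail the origin is 7 mm above the worktop.
- post_grip (a point): Middle of the post's flat wooden grip, 147.5 mm above the foot's underside, axes as the post's: 50 mm long (x, same direction as the foot), 16 thick (y), 45 high. Once the collar rests on the rail the post turns either way with light friction, without stop or detent; after a quarter turn foot and grip lie crosswise to the rail.
- row_jar: Spice jar already standing on the rail near the end stop: glass, 46 mm across its cap, 100 mm tall, 0.1 kg. Origin: centre of its underside; z up. It is loose.
- loose_jar: Spice jar of the same shape and size (46 mm across, 100 mm tall, about 0.1 kg; cap 46 mm in diameter over its top 20 mm), the only one standing on the worktop. Origin: centre of its underside; z up.
- mug: Bystander, to be left alone: brown mug, 89 mm across, 98 tall, handle at its +y side. Origin: centre of its underside; z up.
- low_jar: Bystander, to be left alone: low screw-lid glass jar, 76 mm across, 62 tall. Origin: centre of its underside; z up.
- squat_jar: Bystander, to be left alone: screw-lid glass jar, 73 mm across, 75 tall. Origin: centre of its underside; z up.
- gourd: Bystander, to be left alone: small dried white gourd, 61 mm across, 57 tall. Origin: centre of its underside; z up.
- mill: Bystander, to be left alone: wooden pepper mill, 58 mm across, 150 tall. Origin: centre of its underside; z up.
There are look-alikes about, which are no part of the job. What is shaped like the post but red is not meant. What is shaped like the loose_jar but blue is not meant.

How it is judged:
By the outcome, as a careful person would: the job done as asked, in the order asked, and still so for the second after the job is handed in, with the robot touching nothing.
It also fails if it takes over 69 s, if anything falls off the work surface, if the arm or the gripper's body presses on something with over 40 N, if the wrist force passes 120 N, or if a joint passes its speed limit or range.

## Working session

There is one attempt and no reset: what is moved stays moved. The work goes in short steps, Python scripts to look and compute and a shell command to move; the robot and the scene stay as the last step left them, time stands still between calls to the robot, and variables do not carry over. Pictures are saved under pics/ and viewed, at most 10 in all, crops included, and the job is handed in when it is done.

```bash
mkdir -p pics; ls
cat > h.py <<'E'
import numpy as np, cv2
from workcell import telemetry, eyes
def snap(n,f=None):
    c=eyes.camera(n); np.savez(''+n+'.npz',**{k:np.array(c[k]) for k in('image','intrinsics','world_from_camera')})
    if f: cv2.imwrite('pics/'+f,np.array(c['image'])[:,:,::-1])
    return c
def load(n): return dict(np.load(''+n+'.npz'))
def ray(c,u,v):
    K=np.array(c['intrinsics']);T=np.array(c['world_from_camera'])
    d=np.array([(u-K[0,2])/K[0,0],-(v-K[1,2])/K[1,1],-1.]);return T[:3,3],T[:3,:3]@d
def onz(c,u,v,z):
    o,d=ray(c,u,v);return o+d*(z-o[2])/d[2]
def proj(c,p):
    K=np.array(c['intrinsics']);T=np.array(c['world_from_camera'])
    q=T[:3,:3].T@(np.array(p)-T[:3,3]);return K[0,0]*q[0]/-q[2]+K[0,2],K[1,1]*q[1]/q[2]+K[1,2]
def tool():
    from scipy.spatial.transform import Rotation as R
    s=telemetry.sense();return np.array(s['ee_pos']),R.from_quat(s['eef_rot']),s
E
python3 - <<'E'
from h import *
a=snap('scene','s0.png');b=snap('top','t0.png')
for c in(a,b):print({k:v for k,v in c.items() if k!='image'})
p,r,s=tool();print(p,r.as_matrix().round(3),s)
E
```

```text
pics
{'intrinsics': array([[423.75426791,   0.        , 279.49974423],
       [  0.        , 423.75426791, 207.87648761],
       [  0.        ,   0.        ,   1.        ]]), 'world_from_camera': array([[-0.60864697,  0.61191308, -0.50508538, -0.10520429],
       [-0.79327667, -0.45633885,  0.40307192,  0.44024571],
       [ 0.0161549 ,  0.64600096,  0.76316563,  1.01377075],
       [ 0.        ,  0.        ,  0.        ,  1.        ]])}
{'intrinsics': array([[497.91754103,   0.        , 284.5147983 ],
       [  0.        , 497.91754103, 213.55956477],
       [  0.        ,   0.        ,   1.        ]]), 'world_from_camera': array([[-0.01040687,  0.99681123, -0.07911428,  0.38981659],
       [-0.99992097, -0.00981595,  0.00785441, -0.00692353],
       [ 0.00705279,  0.07918977,  0.99683461,  1.48833328],
       [ 0.        ,  0.        ,  0.        ,  1.        ]])}
[ 0.19513514 -0.51390488  0.21818197] [[ 0.935  0.355 -0.   ]
 [ 0.355 -0.935  0.001]
 [ 0.    -0.001 -1.   ]] {'t': 0.1, 'joints': array([-1.29258164e+00,  3.51163664e-01,  1.65231679e+00, -2.72641239e-05,
        1.13911756e+00, -8.46162841e-02]), 'dq': array([-0.00171914, -0.00177563, -0.000861  , -0.000746  , -0.00089759,
       -0.00068557]), 'joint_efforts': array([ 1.15958705e-04, -4.98032749e+01, -2.85704648e+01,  7.00377650e-02,
        2.38810637e-02, -5.60135209e-05]), 'ee_pos': array([ 0.19513514, -0.51390488,  0.21818197]), 'eef_rot': array([ 9.83588139e-01,  1.80427601e-01, -6.09034755e-05, -4.99127363e-04]), 'force': array([-0.20027046,  0.51810059, -0.31279262]), 'torque': array([ 0.02039426,  0.000703  , -0.07445943]), 'gripper_force': 0.0, 'gripper_width': 1.0024311145306481}
```

View pics/s0.png

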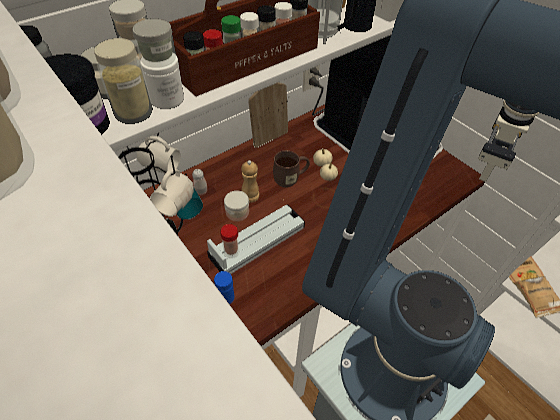

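View pics/t0.png

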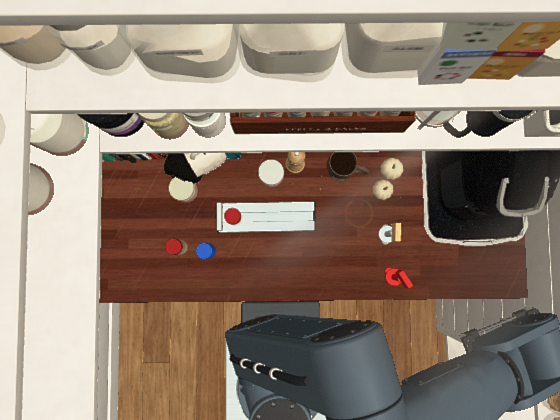

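Scene view: rail, with the row jar's red cap at (230,232) and a blue jar at (224,285); the arm hides the right side. Top view: rail at (218–314, 203–231) with the end stop at left (+y), and the row jar's cap at (232,216).

Look-alikes:
- **Loose jar:** red-capped jar at (174,247) or blue jar at (205,251). I choose the red-capped one.
- **Post:** steel with wooden grip at (390,233) or red at (397,277). I choose the wooden-grip one.

I'll check both choices in a close crop.

Run:
```python
from h import *
c=load('top');im=c['image'][:,:,::-1].copy()
a=cv2.resize(im[190:275,155:255],(500,425),interpolation=cv2.INTER_CUBIC)
b=cv2.resize(im[215:300,370:425],(275,425),interpolation=cv2.INTER_CUBIC)
cv2.imwrite('pics/c0.png',np.hstack([a,b]))
hsv=cv2.cvtColor(im,cv2.COLOR_BGR2HSV)
red=(((hsv[...,0]<6)|(hsv[...,0]>174))&(hsv[...,1]>190)&(hsv[...,2]>110)).astype(np.uint8)
n,l,st,ce=cv2.connectedComponentsWithStats(red)
for i in range(1,n):
    if st[i,4]>40: print('red',st[i],ce[i].round(1),'z.1',onz(c,*ce[i],.1).round(4),'z.132',onz(c,*ce[i],.132).round(4))
w=((hsv[...,0]>10)&(hsv[...,0]<24)&(hsv[...,1]>70)&(hsv[...,2]>190)).astype(np.uint8)
n,l,st,ce=cv2.connectedComponentsWithStats(w)
for i in range(1,n):
    if st[i,4]>30: print('wood',st[i],ce[i].round(1),onz(c,*ce[i],.17).round(4))
# rail bright region
g=((hsv[...,1]<60)&(hsv[...,2]>130)).astype(np.uint8);m=np.zeros_like(g);m[195:240,210:322]=g[195:240,210:322]
n,l,st,ce=cv2.connectedComponentsWithStats(m);i=1+st[1:,4].argmax()
cn=max(cv2.findContours((l==i).astype(np.uint8),0,1)[0],key=len);rc=cv2.minAreaRect(cn);print('rail',rc)
for q in cv2.boxPoints(rc):print(q,onz(c,*q,.032).round(4))
```

```text
red [225 209  15  15 177] [232.3 215.9] z.1 [0.4949 0.1281 0.1   ] z.132 [0.4924 0.125  0.132 ]
red [166 239  16  16 195] [173.3 246.5] z.1 [0.4113 0.2921 0.1   ] z.132 [0.4108 0.2852 0.132 ]
red [385 267  28  21 314] [396.7 277.1] z.1 [ 0.3201 -0.3273  0.1   ] z.132 [ 0.3217 -0.3199  0.132 ]
wood [  2  26  41  15 370] [21.4 31. ] [1.0005 0.6947 0.17  ]
wood [159 113  19  13  59] [168.2 118.5] [0.7542 0.2932 0.17  ]
wood [292 152  13  10  65] [298.  156.4] [ 0.6478 -0.0552  0.17  ]
wood [384 158  19  20 113] [392.  168.1] [ 0.6137 -0.3067  0.17  ]
wood [377 181  16  18 116] [383.9 189.4] [ 0.5566 -0.2834  0.17  ]
wood [395 223   6  18  96] [397.6 231.9] [ 0.4426 -0.3168  0.17  ]
rail ((265.5, 216.5), (29.0, 97.0), 90.0)
[217. 202.] [0.5414 0.1795 0.032 ]
[314. 202.] [ 0.5386 -0.1055  0.032 ]
[314. 231.] [ 0.4533 -0.1042  0.032 ]
[217. 231.] [0.4562 0.1795 0.032 ]
```

View pics/c0.png

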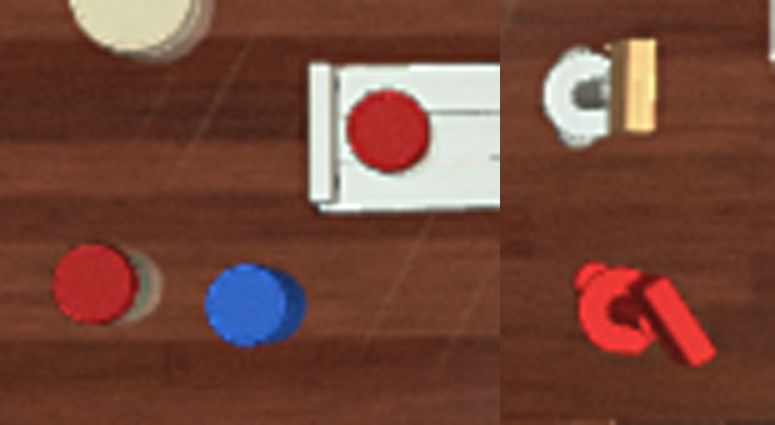

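The crop confirms both choices: the loose jar is the red-capped glass one and the blue one is its look-alike; the post is steel with a wooden grip along x and the red one is its look-alike. Next I'll refine the rail line and check the height of the white furniture edges.

Run:
```python
from h import *
c=load('top');s=load('scene');g=cv2.cvtColor(c['image'],cv2.COLOR_RGB2GRAY).astype(float)
def hit(pl1,pl2,su,sv): # plane thru top cam and two top pixels, with scene ray
    o,d1=ray(c,*pl1);_,d2=ray(c,*pl2);n=np.cross(d1,d2);q,d=ray(s,su,sv);return (q+d*(n@(o-q))/(n@d)).round(3)
print('left edge',[hit((100,160),(100,300),*p) for p in((100,128),(150,195),(200,255),(250,320))])
print('left edge2',[hit((26,160),(26,300),*p) for p in((100,128),(150,195),(200,255),(250,320))])
print('shelf 110',[hit((120,110),(400,110),*p) for p in((120,128),(200,98),(300,60))])
print('shelf 151',[hit((120,151),(400,151),*p) for p in((120,128),(200,98),(300,60))])
print('jar in scene',proj(s,(.411,.292,.05)),'blue',proj(s,(.40,.205,.05)))
# rail: subpixel edges per column
gy=np.gradient(g,axis=0)
for nm,v0,v1,sg in(('back',197,207,1),('front',226,236,-1)):
    us=np.arange(250,305);vs=[]
    for u in us:
        w=np.clip(sg*gy[v0:v1,u],0,None);vs.append((w*np.arange(v0,v1)).sum()/w.sum())
    k=np.polyfit(us,vs,1);print(nm,k,np.std(vs-np.polyval(k,us)),[onz(c,u,np.polyval(k,u),.032).round(4) for u in(250,304)])
for u in(255,280,300):print(u,g[198:238,u].astype(int).tolist())
for v in(206,211,226):print(v,g[v,300:322].astype(int).tolist(),g[v,212:226].astype(int).tolist())
```

```text
left edge [array([0.515, 0.332, 0.556]), array([0.336, 0.332, 0.548]), array([0.199, 0.328, 0.551]), array([0.087, 0.327, 0.548])]
left edge2 [array([0.276, 0.374, 0.733]), array([0.167, 0.373, 0.727]), array([0.083, 0.371, 0.727]), array([0.014, 0.37 , 0.724])]
shelf 110 [array([0.713, 0.257, 0.39 ]), array([0.713, 0.048, 0.384]), array([ 0.712, -0.272,  0.377])]
shelf 151 [array([0.602, 0.282, 0.474]), array([0.602, 0.102, 0.47 ]), array([ 0.601, -0.175,  0.464])]
jar in scene (np.float64(194.3651008847508), np.float64(303.8130579798448)) blue (np.float64(226.234898304171), np.float64(288.33407240309026))
back [-2.39205312e-02  2.08491803e+02] 0.10915468669736307 [array([0.539 , 0.0827, 0.032 ]), array([ 0.5412, -0.0761,  0.032 ])]
front [-1.86685437e-02  2.35738244e+02] 0.1392270808116288 [array([0.455 , 0.0831, 0.032 ]), array([ 0.4564, -0.0749,  0.032 ])]
255 [58, 58, 58, 43, 77, 228, 230, 227, 227, 226, 227, 229, 229, 230, 177, 223, 227, 225, 226, 227, 229, 229, 228, 177, 226, 227, 227, 227, 229, 228, 225, 228, 238, 127, 62, 52, 60, 61, 60, 70]
280 [57, 61, 48, 69, 185, 228, 22
[... 173 characters left out ...]
, 51, 87, 243, 232, 228, 228, 229, 228, 229, 230, 230, 166, 225, 228, 226, 228, 228, 228, 227, 226, 225, 222, 223, 225, 223, 223, 221, 219, 218, 226, 159, 90, 80, 86, 88, 88, 85, 87]
206 [229, 228, 228, 229, 229, 229, 228, 229, 229, 229, 228, 229, 234, 245, 84, 33, 60, 62, 65, 65, 65, 67] [56, 57, 55, 45, 80, 226, 228, 232, 224, 145, 121, 233, 231, 227]
211 [166, 166, 165, 157, 160, 178, 165, 163, 179, 179, 177, 180, 181, 89, 42, 55, 77, 81, 78, 77, 78, 81] [51, 49, 52, 50, 80, 223, 228, 232, 225, 149, 170, 240, 241, 144]
226 [221, 220, 221, 221, 220, 220, 218, 218, 216, 217, 216, 216, 219, 223, 142, 72, 79, 84, 81, 81, 80, 80] [77, 78, 77, 68, 81, 218, 232, 233, 231, 149, 97, 236, 233, 229]
```

Both furniture edges are clear of the work: the left shelf is at y≥0.33, z≈0.55 and the back shelf at x≥0.6, z≈0.47. The rail centreline is at x≈0.498 (y=0) with yaw ≈0.6°, and the measured width of 84.4 mm matches the stated 84. I'll move above the loose jar, with the fingers closing along world x.

```bash
cat >> h.py <<'E'
def go(x,y,z,yaw=None):
    from scipy.spatial.transform import Rotation as R
    p,r,s=tool(); M=r.as_matrix(); t=np.array([x,y,z])-p
    f="t=%.2f p=%s d=%s"%(s['t'],p.round(4),(M.T@t/.03).round(3))
    if yaw is not None:
        a=np.radians(yaw); T=np.array([[np.cos(a),np.sin(a),0],[np.sin(a),-np.cos(a),0],[0,0,-1]])
        f+=" w=%s"%np.degrees(R.from_matrix(M.T@T).as_rotvec()).round(2)
    print(f,'j',np.round(s['joints'],2),'F',np.round(s['force'],1),'g',round(s['gripper_width'],3),round(s['gripper_force'],1))
E
python3 -m handwheel '[[16.27,-22.57,0.3,0,0,-69.2,1],[16.27,-22.57,0.3,0,0,-69.2,1],[16.27,-22.57,0.3,0,0,-69.2,1],[16.27,-22.57,0.3,0,0,-69.2,1],[16.27,-22.57,0.3,0,0,-69.2,1],[16.27,-22.57,0.3,0,0,-69.2,1],[16.27,-22.57,0.3,0,0,-69.2,1],[16.27,-22.57,0.3,0,0,-69.2,1],[16.27,-22.57,0.3,0,0,-69.2,1],[16.27,-22.57,0.3,0,0,-69.2,1]]'; python3 -c "
from h import *
go(.411,.292,.19,90)"
```

```text
t: 1.35
ee_pos: [0.357, 0.0916, 0.212]
eef_rot: [0.707, 0.707, 0.0, 0.0]
force: [1.1, -1.2, 1.1]
gripper_width: 1.0
gripper_force: 0.0
t=1.35 p=[0.357  0.0916 0.212 ] d=[6.681 1.8   0.736] w=[0.04 0.   0.  ] j [ 0.12  0.02  2.08 -0.    1.04  0.12] F [ 1.1 -1.2  1.1] g 1.0 0.0
```

```bash
python3 -m handwheel '[[2,0.6,0.2,0,0,0,1],[4,1.2,0.4,0,0,0,1],[6.68,1.8,0.7,0,0,0,1],[6.68,1.8,0.7,0,0,0,1],[6.68,1.8,0.7,0,0,0,1],[6.68,1.8,0.7,0,0,0,1]]'; python3 -c "
from h import *
c=snap('top','t1.png');s=snap('scene','s1.png')
go(.411,.292,.071,90)
cv2.imwrite('pics/c1.png',np.hstack([cv2.resize(c['image'][190:290,120:240,::-1],(480,400)),cv2.resize(s['image'][180:320,130:230,::-1],(300,420))[:400]]))"
```

```text
t: 2.1
ee_pos: [0.4108, 0.2885, 0.191]
eef_rot: [0.707, 0.707, -0.0, 0.0]
force: [0.2, -0.1, 0.2]
gripper_width: 1.0
gripper_force: 0.0
t=2.20 p=[0.411  0.2885 0.1912] d=[ 1.170e-01 -1.000e-03  4.008e+00] w=[ 0.01  0.   -0.09] j [ 0.52  0.3   1.8  -0.    1.04  0.52] F [-0.5  0.7 -0.5] g 0.998 0.0
```

View pics/t1.png

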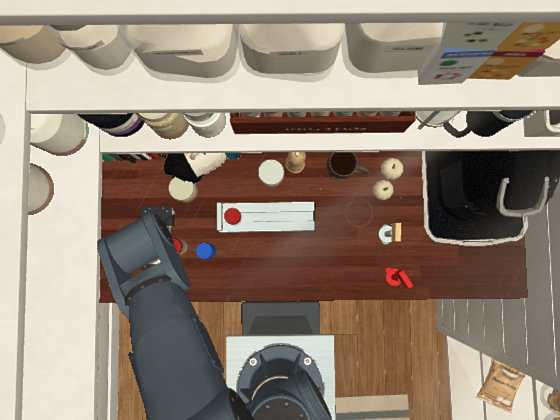

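The top view shows the wrist above the loose jar, its red cap peeking out at (180,246), and the blue jar clear at (205,251). I'll descend and grip.

```bash
python3 -m handwheel '[[0.12,0,1.3,0,0,0,1],[0.12,0,2.6,0,0,0,1],[0.12,0,3.6,0,0,0,0.9],[0.12,0,4,0,0,0,0.7],[0.12,0,4,0,0,0,0.6],[0.12,0,4,0,0,0,0.55],[0.12,0,4,0,0,0,0.45],[0.12,0,4,0,0,0,0.4],[0.12,0,4,0,0,0,0.4],[0.12,0,4,0,0,0,0.4]]'; python3 -c "
from h import *
go(.411,.292,.071,90)"
```

```text
t: 3.45
ee_pos: [0.4116, 0.2937, 0.0717]
eef_rot: [0.707, 0.707, 0.001, 0.0]
force: [0.2, -1.0, 7.0]
gripper_width: 0.497
gripper_force: 30.0
t=3.45 p=[0.4116 0.2937 0.0717] d=[-0.056 -0.02   0.025] w=[ 0.09 -0.05 -0.01] j [0.53 0.48 1.88 0.   0.77 0.53] F [ 0.2 -1.   7. ] g 0.497 30.0
```

```bash
python3 -m handwheel '[[0,0,-0.4,0,0,0,0.4],[0,0,-1.4,0,0,0,0.4],[0,0,-2.8,0,0,0,0.4],[0,0,-4,0,0,0,0.4],[-0.5,0,-4.4,0,0,0,0.4],[-2,0,-4.4,0,0,0,0.4],[-3.5,0,-4.4,0,0,0,0.4],[-5,0,-4.4,0,0,0,0.4],[-6.5,0,-4.4,0,0,0,0.4],[-7.5,0,-4.4,0,0,0,0.4]]';python3 -m handwheel '[[-0.05,0.3,0,0,0,0,0.4],[-0.05,1,0,0,0,0,0.4],[-0.05,2,0,0,0,0,0.4],[-0.05,2.6,0,0,0,0,0.4],[-0.05,2.87,0,0,0,0,0.4],[-0.05,2.87,0,0,0,0,0.4],[-0.05,2.87,0,0,0,0,0.4]]'; python3 -c "
from h import *
c=snap('top','t2.png');s=snap('scene','s2.png')
go(.497,.067,.103,90)
cv2.imwrite('pics/c2.png',np.hstack([cv2.resize(c['image'][180:260,190:330,::-1],(420,240)),cv2.resize(s['image'][180:290,190:330,::-1],(306,240))]))"
```

```text
t: 4.7
ee_pos: [0.4097, 0.066, 0.2021]
eef_rot: [0.708, 0.707, -0.001, -0.0]
force: [0.0, 0.2, -1.9]
gripper_width: 0.495
gripper_force: 30.0
t: 5.58
ee_pos: [0.4964, 0.0669, 0.2028]
eef_rot: [0.707, 0.707, -0.0, -0.0]
force: [0.6, -0.1, -1.2]
gripper_width: 0.493
gripper_force: 30.0
t=5.67 p=[0.4965 0.0669 0.203 ] d=[0.004 0.016 3.332] w=[-0.01 -0.   -0.  ] j [0.04 0.28 1.79 0.   1.07 0.04] F [-0.6 -0.3 -2.1] g 0.495 30.0
```

View pics/c2.png

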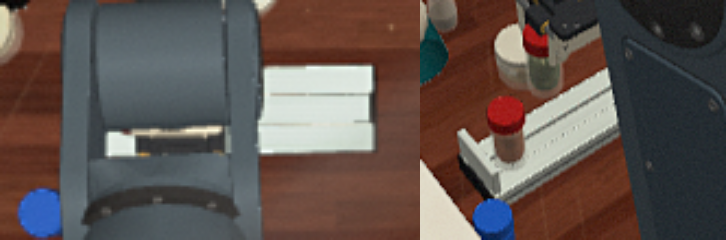

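The crop shows the held jar upright in the gripper, over the rail and beyond the row jar. I'll check the spacing from the scene view's red caps before lowering.

Run:
```python
from h import *
c=load('scene');hsv=cv2.cvtColor(c['image'],cv2.COLOR_RGB2HSV)
red=(((hsv[...,0]<6)|(hsv[...,0]>174))&(hsv[...,1]>190)&(hsv[...,2]>70)).astype(np.uint8)
red[:180]=0;red[300:]=0
n,l,st,ce=cv2.connectedComponentsWithStats(red)
for i in range(1,n):
    if st[i,4]>40: print(st[i],ce[i].round(1),[onz(c,*ce[i],z).round(4) for z in(.122,.222)])
print(proj(c,(.4924,.125,.122)),proj(c,(.4965,.0669,.222)))
```

```text
[237 191  11  15 105] [241.7 198.5] [array([0.5757, 0.0334, 0.122 ]), array([0.4993, 0.079 , 0.222 ])]
[221 224  17  18 242] [228.9 232.1] [array([0.4984, 0.1264, 0.122 ]), array([0.4307, 0.1616, 0.222 ])]
(np.float64(230.5886356437269), np.float64(233.29234998206093)) (np.float64(246.33668631365387), np.float64(197.0376668464102))
```

The spacing matches: both caps are shifted by the same −1.7 px, so the gap will be about 12 mm. Lowering.

```bash
python3 -m handwheel '[[0,0,0.8,0,0,0,0.4],[0,0,1.8,0,0,0,0.4],[0,0,2.6,0,0,0,0.4],[0,0,3,0,0,0,0.4],[0,0,3.15,0,0,0,0.4],[0,0,3.2,0,0,0,0.4],[0,0,3.25,0,0,0,0.4],[0,0,3.28,0,0,0,0.4],[0,0,3.28,0,0,0,0.4]]'; python3 -c "
from h import *
go(.497,.067,.103,90)"
```

```text
t: 6.8
ee_pos: [0.4971, 0.0668, 0.1046]
eef_rot: [0.707, 0.707, 0.0, 0.0]
force: [0.5, 0.9, -1.3]
gripper_width: 0.493
gripper_force: 30.0
t=6.80 p=[0.4971 0.0668 0.1046] d=[ 0.006 -0.003  0.055] w=[ 0.01 -0.   -0.01] j [0.04 0.42 1.88 0.   0.84 0.04] F [ 0.5  0.9 -1.3] g 0.493 30.0
```

```bash
python3 -m handwheel '[[0,0,0.02,0,0,0,0.4],[0,0,0.04,0,0,0,0.4],[0,0,0.06,0,0,0,0.4],[0,0,0.06,0,0,0,0.4]]'; python3 -m handwheel '[[0,0,0,0,0,0,0.48],[0,0,0,0,0,0,0.5],[0,0,0,0,0,0,0.55],[0,0,0,0,0,0,0.65],[0,0,0,0,0,0,0.75],[0,0,0,0,0,0,0.85],[0,0,0,0,0,0,0.85]]';python3 -c "
from h import *
go(.497,.067,.103,90)"
```

```text
t: 7.3
ee_pos: [0.4973, 0.0668, 0.1036]
eef_rot: [0.707, 0.707, 0.0, 0.0]
force: [-2.9, -0.3, 10.9]
gripper_width: 0.494
gripper_force: 30.0
t: 8.18
ee_pos: [0.497, 0.0668, 0.1027]
eef_rot: [0.707, 0.707, -0.0, -0.0]
force: [-0.3, -0.3, 0.5]
gripper_width: 0.847
gripper_force: 0.0
t=8.18 p=[0.497  0.0668 0.1027] d=[ 0.006  0.    -0.011] w=[-0.01 -0.   -0.01] j [0.04 0.42 1.88 0.   0.84 0.04] F [-0.3 -0.3  0.5] g 0.847 0.0
```

```bash
python3 -m handwheel '[[0,0,-0.5,0,0,0,0.85],[0,0,-1.5,0,0,0,0.85],[0,0,-3,0,0,0,0.85],[0,0,-4.2,0,0,0,0.85],[-2,-0.3,-4.2,0,0,0,0.85],[-4,-0.6,-4.2,0,0,10,0.85],[-6,-0.9,-4.2,0,0,20,0.85],[-8,-1.2,-4.2,0,0,30,0.85],[-9,-1.4,-4.2,0,0,40,0.85],[-9,-1.4,-4.2,0,0,50,0.85]]'; python3 -c "
from h import *
c=snap('top','t3.png');s=snap('scene','s3.png')
cv2.imwrite('pics/c3.png',np.hstack([cv2.resize(c['image'][180:260,190:330,::-1],(420,240)),cv2.resize(s['image'][180:290,190:330,::-1],(306,240))]))
hsv=cv2.cvtColor(c['image'],cv2.COLOR_RGB2HSV)
red=(((hsv[...,0]<6)|(hsv[...,0]>174))&(hsv[...,1]>190)&(hsv[...,2]>110)).astype(np.uint8)
n,l,st,ce=cv2.connectedComponentsWithStats(red)
for i in range(1,n):
    if st[i,4]>40: print('red',st[i],ce[i].round(1),onz(c,*ce[i],.132).round(4))
go(.4426,-.3168,.22,0)"
```

```text
t: 9.43
ee_pos: [0.4545, -0.2052, 0.2297]
eef_rot: [0.941, 0.338, 0.0, 0.0]
force: [-0.0, -0.0, -0.9]
gripper_width: 0.848
gripper_force: 0.0
red [247 207  15  15 174] [253.8 214.3] [0.4962 0.0662 0.132 ]
red [225 209  15  15 177] [232.2 215.8] [0.4927 0.1253 0.132 ]
red [399 270  14  18 110] [405.5 278.9] [ 0.3168 -0.3434  0.132 ]
t=9.53 p=[ 0.4548 -0.2037  0.2296] d=[-2.727  2.636  0.32 ] w=[ 3.00e-02 -3.00e-02  3.98e+01] j [-0.51  0.24  1.77  0.    1.13  0.36] F [0.4 0.4 1.1] g 0.852 0.0
```

View pics/c3.png

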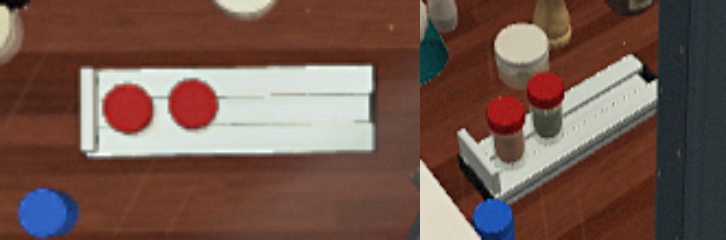

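The crop shows both jars upright on the rail. The placed jar is at top (253.8,214.3) → (0.496, 0.066), with a gap of ≈13 mm, and it agrees with the robot's own position to within 1 mm. Next is the post.

```bash
python3 -m handwheel '[[-1,1,0.1,0,0,10,0.7],[-2,2,0.2,0,0,20,0.6],[-2.73,2.63,0.3,0,0,30,0.5],[-2.73,2.63,0.3,0,0,39.8,0.5],[-2.73,2.63,0.3,0,0,39.8,0.5],[-2.73,2.63,0.3,0,0,39.8,0.5],[-2.73,2.63,0.3,0,0,39.8,0.5]]'; python3 -c "
from h import *
c=snap('top','t4.png');s=snap('scene','s4.png')
cv2.imwrite('pics/c4.png',np.hstack([cv2.resize(c['image'][180:300,340:450,::-1],(440,480)),cv2.resize(s['image'][60:300,270:430,::-1],(320,480))]))
go(.443,-.3168,.135,0)"
```

```text
t: 10.4
ee_pos: [0.4431, -0.3158, 0.2199]
eef_rot: [1.0, 0.004, 0.0, 0.0]
force: [-0.0, 0.9, 0.6]
gripper_width: 0.502
gripper_force: 0.0
t=10.50 p=[ 0.443  -0.316   0.2198] d=[-1.000e-03  2.600e-02  2.828e+00] w=[ 0.01 -0.    0.31] j [-0.71  0.34  1.67 -0.    1.14  0.86] F [-0.  -0.1  0.3] g 0.505 0.0
```

View pics/c4.png

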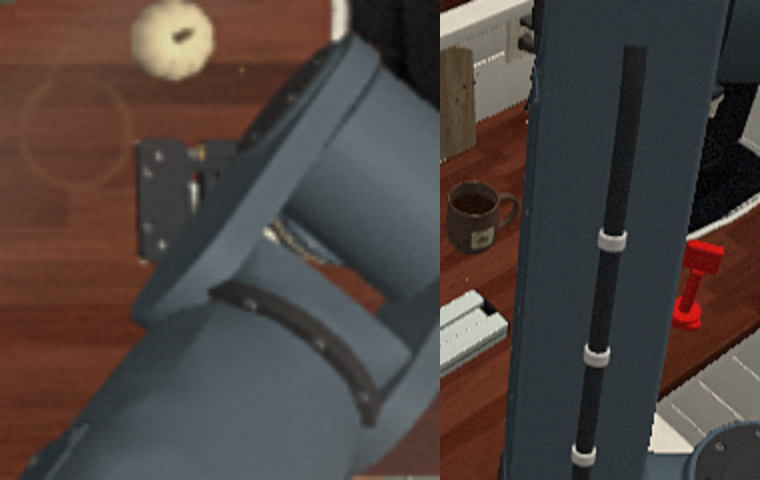

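The gripper hovers over the wooden grip, which just shows under the fingers at (197,153) in the crop. The red post stands clear. I'll descend and grip across the thickness.

```bash
python3 -m handwheel '[[0,0,0.8,0,0,0.3,0.5],[0,0,1.8,0,0,0.3,0.5],[0,0,2.5,0,0,0.3,0.5],[0,0,2.83,0,0,0.3,0.45],[0,0,2.83,0,0,0.3,0.35],[0,0,2.83,0,0,0.3,0.25],[0,0,2.83,0,0,0.3,0.15],[0,0,2.83,0,0,0.3,0.1],[0,0,2.83,0,0,0.3,0.1],[0,0,2.83,0,0,0.3,0.1]]'; python3 -c "
from h import *
go(.443,-.3168,.135,0)"
```

```text
t: 11.75
ee_pos: [0.4433, -0.3166, 0.1355]
eef_rot: [1.0, -0.001, 0.001, 0.0]
force: [-0.1, 0.2, 6.1]
gripper_width: 0.172
gripper_force: 29.4
t=11.75 p=[ 0.4433 -0.3166  0.1355] d=[-0.01   0.008  0.016] w=[ 0.05 -0.06 -0.11] j [-0.71  0.44  1.74 -0.    0.95  0.87] F [-0.1  0.2  6.1] g 0.172 29.4
```

The opening is 16.0 mm, which matches the grip. Now lift, carry and turn the foot lengthwise to the slot.

```bash
python3 -m handwheel '[[0,0,-0.3,0,0,0,0.1],[0,0,-1.2,0,0,0,0.1],[0,0,-2,0,0,0,0.1],[0,0,-2.5,0,0,0,0.1],[0.2,-1,-2.5,0,0,-8,0.1],[0.4,-2.2,-2.5,0,0,-16,0.1],[0.6,-3.5,-2.5,0,0,-24,0.1],[0.9,-4.8,-2.5,0,0,-32,0.1],[1.1,-6.1,-2.5,0,0,-40,0.1],[1.3,-7,-2.5,0,0,-48,0.1]]'; python3 -c "
from h import *
go(.4985,.005,.21,90.65)"
```

```text
t: 13.0
ee_pos: [0.4821, -0.1047, 0.2096]
eef_rot: [0.913, 0.408, -0.0, -0.0]
force: [-0.1, 0.0, -2.7]
gripper_width: 0.17
gripper_force: 30.0
t=13.00 p=[ 0.4821 -0.1047  0.2096] d=[ 3.091 -2.029 -0.012] w=[ -0.06  -0.   -42.46] j [-0.31  0.26  1.8   0.    1.08  0.42] F [-0.1  0.  -2.7] g 0.17 30.0
```

```bash
python3 -m handwheel '[[0.6,-0.4,0,0,0,-8,0.1],[1.3,-0.8,0,0,0,-16,0.1],[2,-1.3,0,0,0,-24,0.1],[2.6,-1.7,0,0,0,-32,0.1],[3.09,-2.03,0,0,0,-40,0.1],[3.09,-2.03,0,0,0,-42.5,0.1],[3.09,-2.03,0,0,0,-42.5,0.1],[3.09,-2.03,0,0,0,-42.5,0.1]]'; python3 -c "
from h import *
c=snap('top','t5.png');s=snap('scene','s5.png')
cv2.imwrite('pics/c5.png',np.hstack([cv2.resize(c['image'][170:260,200:330,::-1],(390,270)),cv2.resize(s['image'][150:285,200:340,::-1],(400,386),interpolation=cv2.INTER_CUBIC)[:270]])) if 0 else cv2.imwrite('pics/c5.png',cv2.resize(s['image'][150:285,200:340,::-1],(560,540),interpolation=cv2.INTER_CUBIC))
go(.4985,.005,.142,90.65)"
```

```text
t: 14.0
ee_pos: [0.4992, 0.0031, 0.2097]
eef_rot: [0.705, 0.709, -0.0, -0.0]
force: [-0.0, -0.1, -3.0]
gripper_width: 0.17
gripper_force: 30.0
t=14.10 p=[0.4992 0.0031 0.2097] d=[ 0.065 -0.023  2.258] w=[-0.01 -0.   -0.33] j [-0.09  0.27  1.79 -0.    1.08 -0.09] F [ 0.1 -1.2 -4.2] g 0.17 30.0
```

View pics/c5.png

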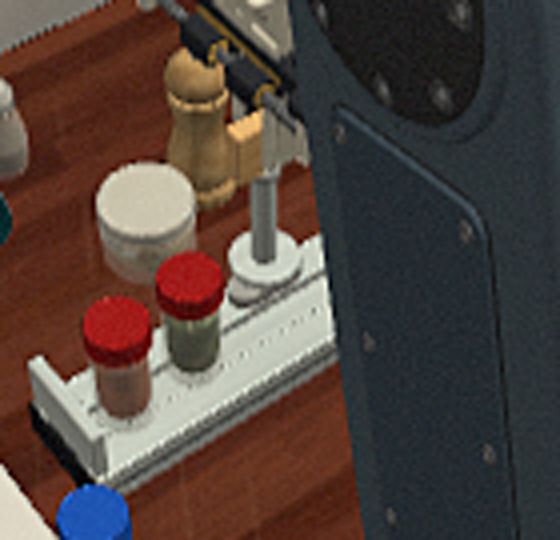

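The crop shows the post hanging upright, its foot lengthwise above the slot, beyond the two jars. I'll check the collar centre at crop (264,258) before dropping it.

Run:
```python
from h import *
s=load('scene');print(onz(s,266,214.5,.1072).round(4),'shaft',onz(s,200+265/4,150+190/4,.145).round(4))
for p in((.4992,.0031,.1072),(.4992,.0031,.145),(.4962,.0662,.132),(.4985,0.005,.032)):print(np.round(proj(s,p),1))
hsv=cv2.cvtColor(s['image'],cv2.COLOR_RGB2HSV)
red=(((hsv[...,0]<6)|(hsv[...,0]>174))&(hsv[...,1]>190)&(hsv[...,2]>70)).astype(np.uint8)
red[:180]=0;red[300:]=0
n,l,st,ce=cv2.connectedComponentsWithStats(red)
for i in range(1,n):
    if st[i,4]>40: print(st[i],ce[i].round(1))
print(np.round(proj(s,(.4962,.0662,.122)),1),np.round(proj(s,(.4927,.1253,.122)),1))
```

```text
[0.4981 0.006  0.1072] shaft [ 0.5211 -0.0122  0.145 ]
[266.6 213.8]
[266.5 204.9]
[248.1 219.5]
[266.4 230.7]
[239 213  17  17 229] [247.  220.8]
[221 224  17  18 242] [228.9 232.1]
[248.2 221.8] [230.4 233.3]
```

```bash
python3 -m handwheel '[[0.06,-0.02,0.3,0,0,-0.3,0.1],[0.06,-0.02,0.8,0,0,-0.3,0.1],[0.06,-0.02,1.2,0,0,-0.3,0.1],[0.06,-0.02,1.35,0,0,-0.3,0.1],[0.06,-0.02,1.42,0,0,-0.3,0.1],[0.06,-0.02,1.48,0,0,-0.3,0.1],[0.06,-0.02,1.54,0,0,-0.3,0.1],[0.06,-0.02,1.54,0,0,-0.3,0.1]]'; python3 -c "
from h import *
go(.4985,.005,.1425,90.65)"
```

```text
t: 15.1
ee_pos: [0.4987, 0.0051, 0.1636]
eef_rot: [0.703, 0.711, 0.0, 0.0]
force: [-0.2, 0.5, -3.4]
gripper_width: 0.17
gripper_force: 30.0
t=15.10 p=[0.4987 0.0051 0.1636] d=[-0.003 -0.007  0.704] w=[ 0.01 -0.    0.04] j [-0.08  0.33  1.84  0.    0.98 -0.1 ] F [-0.2  0.5 -3.4] g 0.17 30.0
```

The foot is 4 mm into the slot with no contact force. Continuing down.

```bash
python3 -m handwheel '[[0,0,0.1,0,0,0,0.1],[0,0,0.25,0,0,0,0.1],[0,0,0.4,0,0,0,0.1],[0,0,0.52,0,0,0,0.1],[0,0,0.6,0,0,0,0.1],[0,0,0.65,0,0,0,0.1],[0,0,0.65,0,0,0,0.1]]'; python3 -c "
from h import *
go(.4985,.005,.1425,90.65)"
```

```text
t: 15.98
ee_pos: [0.4987, 0.0051, 0.1441]
eef_rot: [0.703, 0.711, -0.0, -0.0]
force: [-0.5, 0.0, -3.7]
gripper_width: 0.17
gripper_force: 30.0
t=15.97 p=[0.4987 0.0051 0.1441] d=[-0.002 -0.007  0.052] w=[-0.   -0.    0.04] j [-0.08  0.36  1.85  0.    0.93 -0.1 ] F [-0.5  0.  -3.7] g 0.17 30.0
```

```bash
python3 -m handwheel '[[0,0,0.03,0,0,0,0.1],[0,0,0.06,0,0,0,0.1],[0,0,0.08,0,0,0,0.1],[0,0,0.08,0,0,0,0.1]]'; python3 -c "
from h import *
go(.4985,.005,.1425,90.65)"
```

```text
t: 16.48
ee_pos: [0.4989, 0.005, 0.1425]
eef_rot: [0.703, 0.711, 0.0, 0.0]
force: [-3.0, -0.5, 6.4]
gripper_width: 0.169
gripper_force: 30.0
t=16.48 p=[0.4989 0.005  0.1425] d=[-0.001 -0.014 -0.001] w=[0.03 0.01 0.04] j [-0.08  0.36  1.86 -0.    0.93 -0.1 ] F [-3.  -0.5  6.4] g 0.169 30.0
```

The collar is resting on the rail (a contact change of about 10 N at the expected height). I'll ease off slightly and twist.

```bash
python3 -m handwheel '[[0,0,-0.03,0,0,3,0.1],[0,0,-0.03,0,0,11,0.1],[0,0,-0.03,0,0,20,0.1],[0,0,-0.03,0,0,29,0.1],[0,0,-0.03,0,0,38,0.1],[0,0,-0.03,0,0,46,0.1]]'; python3 -c "
from h import *
go(.4985,.005,.1425,0.65)"
```

```text
t: 17.23
ee_pos: [0.4987, 0.0051, 0.1425]
eef_rot: [0.926, 0.378, -0.0, -0.0]
force: [0.3, 1.0, -3.1]
gripper_width: 0.172
gripper_force: 30.0
t=17.23 p=[0.4987 0.0051 0.1425] d=[-0.006 -0.003  0.001] w=[-0.    0.   43.76] j [-0.08  0.36  1.86 -0.    0.93  0.71] F [ 0.3  1.  -3.1] g 0.172 30.0
```

```bash
python3 -m handwheel '[[0,0,0,0,0,8,0.1],[0,0,0,0,0,17,0.1],[0,0,0,0,0,26,0.1],[0,0,0,0,0,34,0.1],[0,0,0,0,0,40,0.1],[0,0,0,0,0,43.7,0.1],[0,0,0,0,0,43.7,0.1],[0,0,0,0,0,43.7,0.1]]'; python3 -c "
from h import *
go(.4985,.005,.1425,0.65)"
```

```text
t: 18.23
ee_pos: [0.4987, 0.0051, 0.1426]
eef_rot: [1.0, 0.009, -0.0, -0.0]
force: [0.2, -0.9, -3.3]
gripper_width: 0.166
gripper_force: 30.0
t=18.23 p=[0.4987 0.0051 0.1426] d=[-0.006  0.002  0.003] w=[-0.    0.    0.42] j [-0.08  0.36  1.86  0.    0.93  1.47] F [ 0.2 -0.9 -3.3] g 0.166 30.0
```

```bash
python3 -m handwheel '[[0,0,0.03,0,0,0.4,0.1],[0,0,0.03,0,0,0.4,0.1],[0,0,0.03,0,0,0.4,0.18],[0,0,0.03,0,0,0.4,0.22],[0,0,0.03,0,0,0.4,0.3],[0,0,0.03,0,0,0.4,0.4],[0,0,0.03,0,0,0.4,0.4]]'; python3 -m handwheel '[[0,0,-0.4,0,0,0,0.4],[0,0,-1.2,0,0,0,0.4],[0,0,-2.2,0,0,0,0.4],[0,0,-3,0,0,0,0.4],[-1,2,-3,0,0,0,0.4],[-2,4,-3,0,0,0,0.4],[-3,6,-3,0,0,0,0.4],[-4,8,-3,0,0,0,0.4],[-4,8,-3,0,0,0,0.4],[-4,8,-3,0,0,0,0.4]]'
python3 - <<'E'
from h import *
c=snap('top');s=snap('scene')
cv2.imwrite('pics/c6.png',np.hstack([cv2.resize(c['image'][180:260,200:330,::-1],(455,280),interpolation=cv2.INTER_CUBIC),cv2.resize(s['image'][170:270,205:320,::-1],(322,280),interpolation=cv2.INTER_CUBIC)]))
go(.4985,.005,.1425,0.65)
hsv=cv2.cvtColor(c['image'],cv2.COLOR_RGB2HSV)
red=(((hsv[...,0]<6)|(hsv[...,0]>174))&(hsv[...,1]>190)&(hsv[...,2]>110)).astype(np.uint8)
n,l,st,ce=cv2.connectedComponentsWithStats(red)
for i in range(1,n):
    if st[i,4]>40: print('red',st[i],ce[i].round(1),onz(c,*ce[i],.132).round(4))
w=((hsv[...,0]>10)&(hsv[...,0]<24)&(hsv[...,1]>70)&(hsv[...,2]>190)).astype(np.uint8);w[:195]=0;w[240:]=0
n,l,st,ce=cv2.connectedComponentsWithStats(w)
for i in range(1,n):
    if st[i,4]>30:
        rc=cv2.minAreaRect(np.argwhere(l==i)[:,::-1].astype(np.float32));print('wood',st[i],rc,onz(c,*ce[i],.177).round(4))
E
```

```text
t: 19.1
ee_pos: [0.4987, 0.005, 0.1416]
eef_rot: [1.0, 0.005, -0.0, -0.0]
force: [-0.6, -0.4, -0.7]
gripper_width: 0.395
gripper_force: 0.0
t: 20.35
ee_pos: [0.3808, -0.2371, 0.2324]
eef_rot: [1.0, 0.004, 0.0, 0.0]
force: [0.3, -0.5, -0.3]
gripper_width: 0.4
gripper_force: 0.0
t=20.45 p=[ 0.3814 -0.2357  0.2321] d=[ 3.983 -7.985  2.988] w=[ 0.01 -0.02 -0.06] j [-0.66  0.15  1.88  0.    1.11  0.9 ] F [ 0.4  0.4 -0.1] g 0.403 0.0
red [247 207  15  15 173] [253.9 214.3] [0.4963 0.0661 0.132 ]
red [225 209  15  15 174] [232.2 215.9] [0.4925 0.1253 0.132 ]
red [385 276  13  10  52] [390.3 281.3] [ 0.3105 -0.3021  0.132 ]
wood [274 203   6  18 104] ((276.5, 211.5), (17.0, 5.0), 90.0) [0.4988 0.0041 0.177 ]
```

View pics/c6.png

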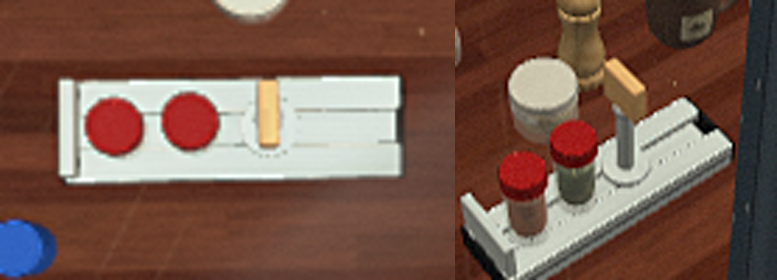

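The crop shows both jars upright by the end stop. The post stands upright with its collar on the rail (top crop 268,128) and its grip crosswise to the rail. The gaps are about 13 mm between the jars and 14 mm from jar to collar, and the robot is clear of everything. Handing in.

```bash
python3 -c "
from workcell import job
print(job.hand_in())"
```

```text
the job is handed in; nothing more can be done
None
```

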